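Feel a bracket carrier out of the light-guard pot and hang it in the empty rack pocket

ROBOT

A 6-joint arm with a two-finger parallel gripper is mounted at the origin on the work surface. World frame = base frame: x ahead of the robot, y to its left, z up, the work surface at z = 0. Lengths are in mm, angles in rad, forces in N, time in s.
With the tool pointing down it reaches from about 300 to 775 mm from the base axis. Payload 14.6 kg.
Tool frame: the origin (TCP) lies on the centre line of the jaws, within the pads' length; the fingertips stand 8 mm ahead of it and the grasp point (between the pads) lies 11 mm behind it; z points along the fingers, y is the line along which they close (so a half turn about z gives the same grasp; the last joint's range is limited). The gripper opens to 94 mm and grips with 3 to 60 N. Pads are 16 mm wide; open, the fingers measure 119 mm over their backs; the gripper's body (75 mm by 177 mm) begins 78 mm behind the grasp point.
Start: joints at [-1.2, 0.3, 1.521, -0, 1.321, -0.067], TCP at [233.163, -498.121, 213.446] pointing down, gripper open.
Joint ranges: [-3.03, 3.03], [-0.79, 2.21], [0.23, 2.52], [-1.04, 4.18], [0, 3.07], [-2.55, 2.55]. Speed limits (rad/s): [2.22, 2.22, 2.57, 3.14, 3.14, 3.14].

INTERFACE

Orientations are given as [roll, pitch, yaw] about the fixed x, y, z axes, in that order (R = Rz(yaw) Ry(pitch) Rx(roll)).
In Python, from cell import manip gives the robot as it stands.
- The arm moves only by the tool jog_arm, never from a script. Its argument "rows" is one flat list of numbers, 7 for each row, row after row: the shift along the world's x, y, z in cm, then the turn, a rotation vector about the world's x, y, z in rad, then the closure, from 0 (fully open) to 1 (shut). In form: [dx, dy, dz, rx, ry, rz, fingers, dx, dy, dz, rx, ry, rz, fingers, ...]. A call has 1 to 20 rows; each row shifts and turns the commanded pose from where the row before left it; what a row does not reach is not made up. A row lasts 1/12 s, in which the tool goes at most 41.7 mm and 7.16 degrees, less where a joint would pass 70% of its speed; a pose out of reach is approached as far as the arm can. A call with a gripper value outside its range is refused whole. The fingers move at their own pace and stop on an object; "newtons" is the grip in N (left out, the last holds). Time passes only in rows, so rows that do not move let the fingers close. It gives the time, the measured TCP pose, the force, the opening and the grip force at its end, in the units of the state.
- manip.read_state(): the state, without advancing time (a new reading comes with each control period).
- manip.camera(name): name is "scene" or "top"; returns (picture, depth): 480x640x3 uint8, blue, green, red; 480x640 float32, mm along the optical axis (not along the pixel's ray), 0 where there is no reading.
- manip.camera_model(name): a dict with "K" (3x3 intrinsics, pixels), "R" (3x3) and "t" (3): a world point X has camera coordinates R X + t. Camera axes: x right, y down, z forward; pixel columns grow to the right and rows downward; lengths in mm; the calibration is good to about 2 mm. A picture is of the moment at which its call begins. camera_model takes no time and is no camera call.
- manip.sign_off(): hands the job in; it is judged then, once.
The state is a dict: "clock": time; "joints": joint angles; "qd": joint speeds; "effort": joint torques, N m; "eef_pos": TCP position; "eef_rot": TCP orientation; "wrist_force": force on the tool from outside, world axes, zero at the start; "moment": the same for the moment, N m; "finger_gap": finger opening in mm; "finger_force": force on a finger pad.
Only numpy, scipy, OpenCV 4.12 (cv2) and the standard library are available. Lean on these libraries where they do the work, as an engineer would, in place of code of your own. Each camera call takes 0.05 s, during which the arm holds its last target. There are 200 camera calls.

TASK

Take the blue-handled bracket carrier out of the light-guard pot: its crosswise foot is caught under a hidden slotted guard, so turn it, feeling gently for where it comes free, and draw it out upwards without forcing it. Then hang it upright in the one empty pocket of the white rack with its black cap resting flat on the rack, let go, and leave the white-handled carriers and the other things on the bench where they are.

Things in the scene. Friction and masses are not known exactly. Their poses are not given: they have to be found in the camera images.
- carrier: Bracket carrier, 110 mm tall, 0.20 to 0.32 kg. Origin: centre of the underside of its round black cap (90 mm diameter, 6 mm thick); z up. From the top down: blue handle, cap, round steel neck (14 mm diameter, 30 mm long), crosswise steel foot. At the start the cap lies on the pot's guard and hides its slot; it can be lifted 10 mm before the foot meets the guard's underside.
- carrier_grip (a point): Where to grip the blue handle, 40 mm above the carrier's origin, axes as the carrier's. The handle is square, 22 x 22 mm, faces square to the carrier's x and y, from 6 to 66 mm above the origin. A yellow stripe on its top runs along x, as the foot does.
- carrier_foot (a point): Centre of the underside of the carrier's foot, 44 mm below the carrier's origin; axes as the carrier's. The foot is a bar 70 mm long along x, 14 mm wide along y and 14 mm high. It starts along the pot's x axis within 0.15 rad.
- pot: White round light-guard pot with a steel rim, fixed to the bench, 134 mm diameter (foot flange 150 mm), 93 mm high. Origin: centre of its underside; z up, a small grey switch box sits on its -x side. A steel guard with one slot closes its top, 4 mm below the rim, in a round recess 98 mm in diameter. The carrier's foot is caught under this guard.
- pot_guard (a point): Centre of the guard's top face, 89 mm above the bench; axes as the pot's. The guard is 20 mm thick with a straight through-slot 80 x 26 mm centred here. It never turns; pushed up from below it gives at most 6 mm on its spring (3 N to start, then 2 N per mm). The slot's direction is hidden, set anew each time, not measured: 0.6 to 1.75 rad anticlockwise (from above) from the pot's x axis.
- pot_rim (a point): Centre of the pot's rim, 93 mm above the bench; axes as the pot's. The foot passes the slot when centred on the pot's axis and within about 0.15 rad of the slot's direction, either way round (0.1 rad if 2 mm off centre); otherwise it meets the guard after the 10 mm lift and stops hard within 6 mm more. Turn it while lifted less than 10 mm, so that it does not rub on the guard.
- rack: White plastic rack, fixed to the bench, 120 mm (x) x 310 mm (y) x 60 mm high, origin at the centre of its underside, z up; three pockets in a row along its y, 100 mm apart, hole0 at y = -100 mm, hole1 at 0, hole2 at +100 mm. A carrier hangs in a pocket with its foot along rack x (either way round) and its cap lying flat on the rack's top.
- rack_hole0 (a point): Mouth of a rack pocket: a rectangular through-hole 84 mm along rack x and 30 mm along rack y, 60 mm deep; the point is the hole's centre at the level of the rack's top face, 60 mm above the bench; axes as the rack's. Two of the three pockets hold spare_a and spare_b, one is empty.
- rack_hole1 (a point): Mouth of a rack pocket: a rectangular through-hole 84 mm along rack x and 30 mm along rack y, 60 mm deep; the point is the hole's centre at the level of the rack's top face, 60 mm above the bench; axes as the rack's. Two of the three pockets hold spare_a and spare_b, one is empty.
- rack_hole2 (a point): Mouth of a rack pocket: a rectangular through-hole 84 mm along rack x and 30 mm along rack y, 60 mm deep; the point is the hole's centre at the level of the rack's top face, 60 mm above the bench; axes as the rack's. Two of the three pockets hold spare_a and spare_b, one is empty.
- spare_a: A bracket carrier exactly like carrier but with a white handle, already hanging in one of the rack's pockets, cap on the rack's top (origin: centre of the cap's underside, z up). It must stay there. 
- spare_b: A bracket carrier exactly like carrier but with a white handle, already hanging in one of the rack's pockets, cap on the rack's top (origin: centre of the cap's underside, z up). It must stay there. 
- model: Pink plastic dental model with white teeth, about 66 mm wide and 36 mm high, loose on the bench; origin at the centre of its underside. To be left alone.
- plier: Chrome Weingart plier lying on the bench, about 140 mm long along its x, 54 mm wide, 10 mm high; origin under its pivot. To be left alone.
- block: Green silicone bite block, 60 x 32 x 24 mm, loose on the bench; origin at the centre of its underside. To be left alone.
- clamp: Small blue bench clamp fixed to the bench, gripping a horseshoe-shaped steel typodont base, about 125 x 70 mm, 87 mm high; origin at the centre of its underside. To be kept clear of.
There are look-alikes about, which are no part of the job. What is shaped like the pot but green or red is not meant.

How it is judged:
By the outcome, as a careful person would: the job done as asked, in the order asked, and still so for the second after the job is handed in, with the robot touching nothing.
It also fails if it takes over 51 s, if anything falls off the work surface, if the arm or the gripper's body presses on something with over 40 N, if the wrist force passes 120 N, or if a joint passes its speed limit or range.

## Working session

There is one attempt and no reset: what is moved stays moved. The work goes in short steps, Python scripts to look and compute and a tool call to move; the robot and the scene stay as the last step left them, time stands still between calls to the robot, and variables do not carry over. Pictures are saved under pics/ and viewed, at most 10 in all, crops included, and the job is handed in when it is done.

Besides the shell and the picture viewer there is one more tool, called after "Call:" as name(argument=value, ...) on one line, values as JSON. jog_arm: Moves the arm, as the interface text tells. Its arguments: {"type":"object","properties":{"rows":{"type":"array"},"newtons":{"type":"number"}},"required":["rows"]}

```bash
mkdir -p pics; ls
cat > h.py <<'E'
import numpy as np, cv2
from cell import manip
def snap(name):
    p,d=manip.camera(name); cv2.imwrite(f'pics/{name}_{len(__import__("os").listdir("pics"))}.png',p); np.savez(f'{name}.npz',p=p,d=d); return p,d
def w(name,u,v,z=None,d=None):
    m=manip.camera_model(name);K,R,t=[np.array(m[k]) for k in("K","R","t")]
    r=np.linalg.inv(K)@[u,v,1.]
    if z is None: return R.T@(r*d-t)
    a=R.T@r;c=-R.T@t.ravel(); return c+a*(z-c[2])/a[2]
def cloud(name):
    f=np.load(f'{name}.npz');d=f['d'];m=manip.camera_model(name);K,R,t=[np.array(m[k]) for k in("K","R","t")]
    v,u=np.mgrid[:480,:640];r=np.stack([u,v,np.ones_like(u)],-1)@np.linalg.inv(K).T*d[...,None]
    return f['p'],d,(r-t.ravel())@R
E
python3 - <<'E'
from h import *
snap('scene');snap('top')
for n in('scene','top'):
    m=manip.camera_model(n);print(n,np.round(-np.array(m['R']).T@np.array(m['t']).ravel()),np.round(m['R'],2).tolist())
print(manip.read_state())
E
ls pics
```

```text
pics
scene [1012. -477.  944.] [[0.72, 0.69, -0.02], [0.53, -0.56, -0.64], [-0.45, 0.45, -0.77]]
top [ 452.   26. 1175.] [[-0.02, -1.0, 0.0], [-1.0, 0.02, -0.08], [0.08, -0.0, -1.0]]
{'clock': 0.1, 'joints': array([-1.19958739e+00,  3.00413011e-01,  1.52150774e+00, -1.05559861e-05,
        1.32069431e+00, -6.66116149e-02]), 'qd': array([-1.28619145e-03,  1.25180208e-04,  4.70304959e-05, -2.55596898e-03,
        5.31399202e-05, -6.89516083e-04]), 'effort': array([-3.92265538e-04, -5.32644904e+01, -3.53285122e+01,  7.08403392e-02,
        2.34514161e-02, -6.59859325e-05]), 'eef_pos': array([ 233.09008847, -497.92068381,  212.949214  ]), 'eef_rot': array([-3.14057183e+00, -5.78515949e-05,  4.37823141e-01]), 'wrist_force': array([0.39312459, 0.21300203, 0.87421483]), 'moment': array([-0.00548803, -0.06604448,  0.01399672]), 'finger_force': 0.0, 'finger_gap': 93.73438674016704}
scene_0.png
top_1.png
```

View pics/top_1.png

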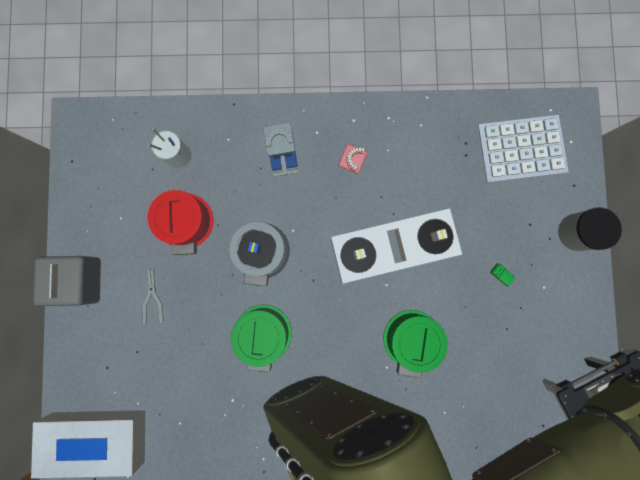

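View pics/scene_0.png

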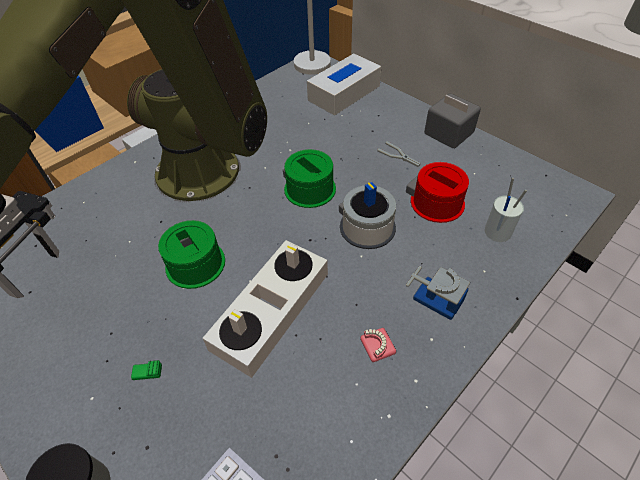

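Candidates in the top view: the white/steel pot with the blue handle is at (257,250). The look-alikes are the red pot (178,218) and the green pots (261,338) and (416,343). Spare carriers are at (358,255) and (436,237), with the empty pocket at (397,246). I choose (257,250) and will check it in an enlarged crop.

Run:
```python
from h import *
f=np.load('top.npz')['p'];g=np.load('scene.npz')['p']
a=cv2.resize(f[215:290,222:297],(400,400),interpolation=cv2.INTER_CUBIC)
b=cv2.resize(g[175:250,330:405],(400,400),interpolation=cv2.INTER_CUBIC)
cv2.imwrite('pics/crop_a.png',np.hstack([a,b]))
cv2.imwrite('pics/crop_b.png',cv2.resize(f[200:290,325:470],(800,497),interpolation=cv2.INTER_CUBIC))
def rect(p,X,mask,name):
    n,l,s,c=cv2.connectedComponentsWithStats(mask.astype(np.uint8))
    for i in range(1,n):
        if s[i,4]<15: continue
        q=X[l==i];z=np.median(q[:,2]);r=cv2.minAreaRect(q[:,:2].astype(np.float32))
        print(name,c[i].round(1),s[i,4],'med',np.median(q,0).round(1),'rect',np.round(r[0],1),np.round(r[1],1),round(r[2],1))
for n in('top','scene'):
    p,d,X=cloud(n);h=cv2.cvtColor(p,cv2.COLOR_BGR2HSV);z=X[...,2]
    m=(abs(X[...,0]-500)<250)&(abs(X[...,1]-30)<350)
    rect(p,X,m&(abs(z-155)<8)&(h[...,0]>100)&(h[...,1]>100),n+' handle top')
    rect(p,X,m&(h[...,0]>20)&(h[...,0]<35)&(h[...,1]>100)&(h[...,2]>120)&(z>100),n+' stripe')
    rect(p,X,m&(abs(z-60)<4),n+' z60')
    rect(p,X,m&(abs(z-93)<5),n+' z93')
    rect(p,X,m&(abs(z-126)<6),n+' z126')
```

```text
top handle top [249.6 245.9] 27 med [518.7 182.7 154. ] rect [519.1 183.8] [ 7.  20.1] 75.0
top handle top [255.8 247.6] 36 med [513.9 168.9 154.1] rect [514.8 169.3] [ 7.6 21.7] 74.9
top stripe [441.9 233.8] 16 med [ 540.4 -269.1  126.5] rect [ 539.4 -269.1] [20.   5.3] 12.6
top stripe [360.1 253.1] 15 med [498.2 -73.2 126.1] rect [498.1 -73.6] [20.1  3.5] 13.7
top z60 [394.3 245.3] 3306 med [ 519.9 -163.    59.7] rect [ 519.3 -171.6] [120.2 310.9] 12.3
top z60 [200.2 230.3] 15 med [567.7 319.6  60.4] rect [566.1 322.6] [ 3.7 32.5] 60.8
top z60 [433.8 226.8] 17 med [ 565.  -267.5   63.1] rect [ 563.7 -267.9] [18.1 10.9] 50.7
top z60 [435.3 245.1] 15 med [ 517.  -268.3   62.9] rect [ 517.9 -269.3] [11.6 15.8] 73.5
top z60 [358.7 245.7] 16 med [518.6 -74.8  62.8] rect [518.9 -76.9] [16.5 12.9] 50.0
top z93 [187.7 216.2] 762 med [599.1 344.3  91.3] rect [599.7 344.7] [ 69.4 131.6] 89.6
top z93 [256.5 248.4] 2047 med [515.8 174.9  93. ] rect [516.8 177.2] [132.1 130.1] 88.8
top z93 [258.2 335.5] 1551 med [306.5 173.2  91.4] rect [308.9 174.7] [117.6 130.6] 0.2
top z93 [419.  336.6] 1296
[... 1095 characters left out ...]
] 539 med [605.7 343.8  91.5] rect [602.1 344.8] [ 69.3 133.8] 89.7
scene z93 [369.  205.9] 1367 med [529.3 165.6  93.2] rect [519.8 175. ] [131.6 132.9] 37.5
scene z93 [190.1 245.9] 1056 med [ 299.9 -219.4   91.2] rect [ 299.7 -213.5] [ 99.4 132.4] 0.0
scene z93 [292.6 259.3] 32 med [508.4 -82.1  93. ] rect [505.9 -77.2] [28.7 16.3] 58.2
scene z93 [238.6 326.2] 38 med [ 551.5 -275.5   91.8] rect [ 548.  -272.9] [29.3 15.5] 55.6
scene z126 [369.4 195.7] 46 med [526.6 168.4 127.4] rect [522.2 169.2] [29. 17.] 27.7
scene z126 [291.  248.8] 91 med [501.8 -75.6 125.2] rect [500.5 -74.4] [22.2 25.5] 17.9
scene z126 [235.6 315.6] 118 med [ 544.3 -269.3  125.2] rect [ 542.8 -268.8] [23.6 22.9] 10.9
```

View pics/crop_a.png

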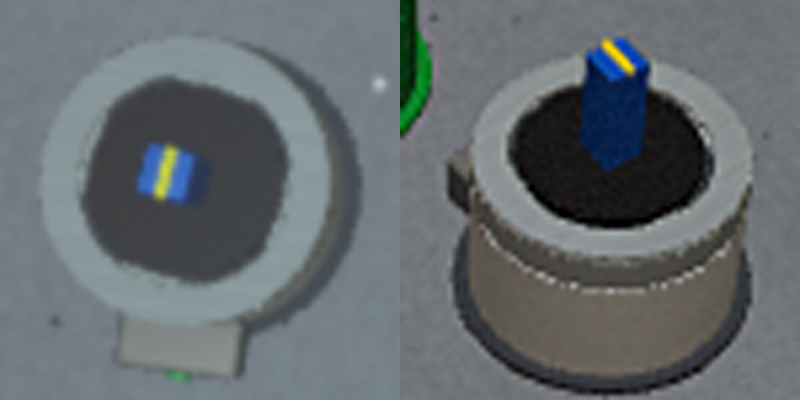

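View pics/crop_b.png

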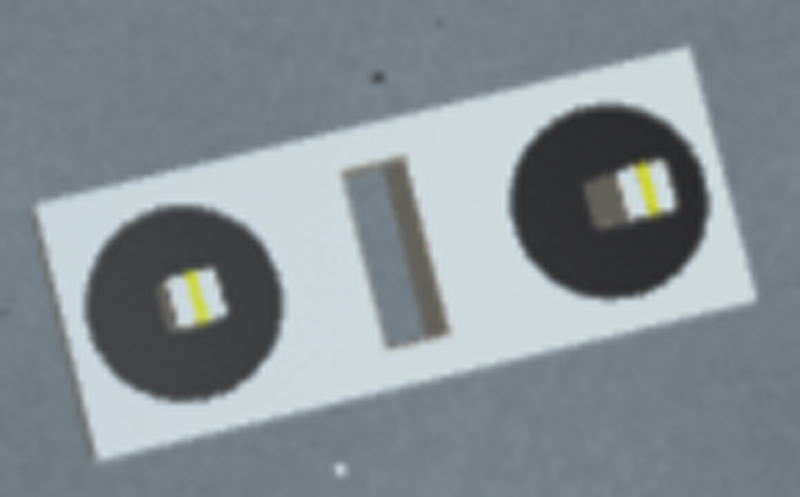

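The crops confirm it: the blue handle with a yellow stripe stands in the white, steel-rimmed pot, with the stripe near -0.26 rad in world. The rack's middle pocket (hole1) is empty, and the rack yaw is about +0.217. Moving above the handle now.

Call:
jog_arm(rows=[1.425,3.37,0,0,0,-0.035,0.4,1.425,3.37,0,0,0,-0.035,0.4,1.425,3.37,0,0,0,-0.035,0.4,1.425,3.37,0,0,0,-0.035,0.4,1.425,3.37,0,0,0,-0.035,0.4,1.425,3.37,0,0,0,-0.035,0.4,1.425,3.37,0,0,0,-0.035,0.4,1.425,3.37,0,0,0,-0.035,0.4,1.425,3.37,0,0,0,-0.035,0.4,1.425,3.37,0,0,0,-0.035,0.4,1.425,3.37,0,0,0,-0.035,0.4,1.425,3.37,0,0,0,-0.035,0.4,1.425,3.37,0,0,0,-0.035,0.4,1.425,3.37,0,0,0,-0.035,0.4,1.425,3.37,0,0,0,-0.035,0.4,1.425,3.37,0,0,0,-0.035,0.4,1.425,3.37,0,0,0,-0.035,0.4,1.425,3.37,0,0,0,-0.035,0.4,1.425,3.37,0,0,0,-0.035,0.4,1.425,3.37,0,0,0,-0.035,0.4])

```text
clock: 1.77
eef_pos: [518.3, 177.8, 213.1]
eef_rot: [3.141, 0.0, -0.264]
wrist_force: [0.6, -0.9, 0.9]
finger_gap: 56.2
finger_force: 0.0
```

Call:
jog_arm(rows=[0,0,0,0,0,0,0.4,0,0,0,0,0,0,0.4])

```text
clock: 1.93
eef_pos: [518.0, 177.0, 212.5]
eef_rot: [3.141, 0.001, -0.26]
wrist_force: [-0.9, 0.1, -1.3]
finger_gap: 56.7
finger_force: 0.0
```

Call:
jog_arm(rows=[0,-0.05,-2,0,0,0,0.4,0,0,-2,0,0,0,0.4,0,0,-2,0,0,0,0.4,0,0,-2,0,0,0,0.4,0,0,-1.4,0,0,0,0.4,0,0,0,0,0,0,0.4,0,0,0,0,0,0,0.4])

```text
clock: 2.52
eef_pos: [517.9, 174.4, 119.6]
eef_rot: [3.141, 0.001, -0.263]
wrist_force: [0.3, -0.1, 1.1]
finger_gap: 56.4
finger_force: 0.0
```

Run:
```python
from h import *
print(manip.read_state()['wrist_force'])
f,_=snap('top');g,_=snap('scene')
a=cv2.resize(f[205:280,222:297],(400,400),interpolation=cv2.INTER_CUBIC)
b=cv2.resize(g[155:230,330:405],(400,400),interpolation=cv2.INTER_CUBIC)
cv2.imwrite('pics/crop_c.png',np.hstack([a,b]))
```

```text
[ 0.28028715 -0.06787553  1.07872025]
```

View pics/crop_c.png

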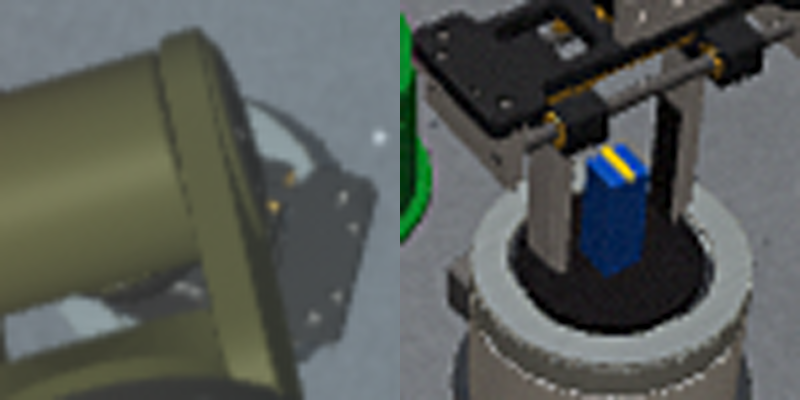

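The crop shows the blue handle (right half, ~(615,210)) standing centred between the two open fingers and square to them. Closing gently.

Call:
jog_arm(rows=[0,0,0,0,0,0,1,0,0,0,0,0,0,1,0,0,0,0,0,0,1,0,0,0,0,0,0,1,0,0,0,0,0,0,1,0,0,0,0,0,0,1], newtons=30)

```text
clock: 3.12
eef_pos: [518.3, 175.6, 119.6]
eef_rot: [-3.141, -0.0, -0.262]
wrist_force: [1.0, 1.8, 0.6]
finger_gap: 21.8
finger_force: 30.0
```

Run:
```python
from h import *
s=manip.read_state();print(s['eef_pos'],s['wrist_force'],s['moment'],s['finger_gap'],s['finger_force'])
```

```text
[518.28103854 175.57128844 119.6113316 ] [1.03992417 1.78211745 0.62393394] [ 0.28187369 -0.00664481  0.00246397] 21.790680404764583 30.000134110450745
```

Call:
jog_arm(rows=[0,0,0.2,0,0,0,1,0,0,0.2,0,0,0,1,0,0,0.2,0,0,0,1,0,0,0,0,0,0,1,0,0,0,0,0,0,1])

```text
clock: 3.53
eef_pos: [518.2, 175.3, 125.5]
eef_rot: [3.142, -0.0, -0.262]
wrist_force: [0.3, -0.1, -2.9]
finger_gap: 21.6
finger_force: 30.0
```

Run:
```python
from h import *
s=manip.read_state();print(s['eef_pos'],s['wrist_force'],s['moment'],s['finger_gap'])
u,v=222+180*.1875,215+345*.1875
for z in(20,40,60):
    b=w('top',u,v,z);print(z,b.round(),np.arctan2(177.2-b[1],516.8-b[0]))
```

```text
[518.15941247 175.343556   125.5030197 ] [ 0.26221009 -0.09302968 -2.88169842] [0.0443379  0.03568694 0.05077505] 21.60206388049172
20 [440. 189.  20.] -0.15074978465979003
40 [440. 186.  40.] -0.11505239321606121
60 [440. 183.  60.] -0.07884974333853953
```

Call:
jog_arm(rows=[0,0.05,0,0,0,0.095,1,0,0,0,0,0,0.095,1,0,0,0,0,0,0.095,1,0,0,0,0,0,0.095,1,0,0,0,0,0,0.095,1,0,0,0,0,0,0.095,1,0,0,0,0,0,0.095,1,0,0,0,0,0,0.095,1,0,0,0,0,0,0,1,0,0,0.2,0,0,0,1,0,0,0.2,0,0,0,1,0,0,0.2,0,0,0,1,0,0,0.1,0,0,0,1,0,0,0,0,0,0,1])

```text
clock: 4.7
eef_pos: [518.1, 175.8, 132.2]
eef_rot: [-3.141, 0.0, 0.497]
wrist_force: [1.8, -0.3, -10.8]
finger_gap: 22.2
finger_force: 30.0
```

Blocked at 0.50 (about 8 N above the carried weight). Backing off and trying the next angle.

Call:
jog_arm(rows=[0,0,-0.35,0,0,0,1,0,0,-0.35,0,0,0,1,0,0,0,0,0,0.1,1,0,0,0,0,0,0.1,1,0,0,0,0,0,0,1,0,0,0.25,0,0,0,1,0,0,0.25,0,0,0,1,0,0,0.2,0,0,0,1,0,0,0,0,0,0,1])

```text
clock: 5.45
eef_pos: [518.1, 175.8, 132.4]
eef_rot: [-3.141, 0.0, 0.696]
wrist_force: [2.1, 0.8, -11.1]
finger_gap: 21.7
finger_force: 30.0
```

Call:
jog_arm(rows=[0,0,-0.35,0,0,0,1,0,0,-0.35,0,0,0,1,0,0,0,0,0,0.1,1,0,0,0,0,0,0.1,1,0,0,0,0,0,0,1,0,0,0.25,0,0,0,1,0,0,0.25,0,0,0,1,0,0,0.2,0,0,0,1,0,0,0,0,0,0,1])

```text
clock: 6.2
eef_pos: [518.1, 175.8, 132.4]
eef_rot: [-3.141, 0.0, 0.896]
wrist_force: [2.4, -0.1, -10.2]
finger_gap: 21.8
finger_force: 30.0
```

Call:
jog_arm(rows=[0,0,-0.35,0,0,0,1,0,0,-0.35,0,0,0,1,0,0,0,0,0,0.1,1,0,0,0,0,0,0.1,1,0,0,0,0,0,0,1,0,0,0.25,0,0,0,1,0,0,0.25,0,0,0,1,0,0,0.2,0,0,0,1,0,0,0,0,0,0,1])

```text
clock: 6.95
eef_pos: [518.2, 176.0, 133.0]
eef_rot: [3.141, -0.0, 1.096]
wrist_force: [-1.3, 0.5, -1.8]
finger_gap: 22.2
finger_force: 30.0
```

Free at 1.10 (force is only the weight). I'll drop back below the guard, nudge 0.05 towards the middle of the possible window, and rise slowly.

Call:
jog_arm(rows=[0,0,-0.35,0,0,0,1,0,0,-0.35,0,0,0,1,0,0,0,0,0,0.05,1,0,0,0,0,0,0,1,0,0,0.25,0,0,0,1,0,0,0.25,0,0,0,1,0,0,0.25,0,0,0,1,0,0,0.15,0,0,0,1,0,0,0.15,0,0,0,1,0,0,0,0,0,0,1])

```text
clock: 7.78
eef_pos: [518.3, 175.9, 136.4]
eef_rot: [3.141, -0.0, 1.148]
wrist_force: [-0.2, -0.4, -2.9]
finger_gap: 21.7
finger_force: 30.0
```

Call:
jog_arm(rows=[0,0,0.25,0,0,0,1,0,0,0.25,0,0,0,1,0,0,0.25,0,0,0,1,0,0,0,0,0,0,1])

```text
clock: 8.12
eef_pos: [518.4, 175.9, 144.1]
eef_rot: [3.141, -0.001, 1.148]
wrist_force: [-0.4, 0.1, -2.8]
finger_gap: 22.2
finger_force: 30.0
```

Run:
```python
from h import *
s=manip.read_state();print(s['eef_pos'],s['wrist_force'],s['moment'],s['finger_gap'])
```

```text
[518.40539638 175.93614669 144.08628983] [-0.43912316  0.08343053 -2.80757048] [ 0.03765244 -0.05149137 -0.05144895] 22.1789704713434
```

Call:
jog_arm(rows=[0,0,0.3,0,0,0,1,0,0,0.3,0,0,0,1,0,0,0.3,0,0,0,1,0,0,0.3,0,0,0,1,0,0,0,0,0,0,1])

```text
clock: 8.53
eef_pos: [518.4, 176.0, 156.2]
eef_rot: [3.141, -0.001, 1.148]
wrist_force: [0.7, 0.7, -1.5]
finger_gap: 22.0
finger_force: 30.0
```

Call:
jog_arm(rows=[0,0,0.3,0,0,0,1,0,0,0.3,0,0,0,1,0,0,0.3,0,0,0,1,0,0,0.3,0,0,0,1,0,0,0.3,0,0,0,1,0,0,0,0,0,0,1])

```text
clock: 9.03
eef_pos: [518.4, 175.9, 171.2]
eef_rot: [3.141, -0.001, 1.148]
wrist_force: [-0.7, -0.3, -2.3]
finger_gap: 21.6
finger_force: 30.0
```

Clear of the pot. Rising, then carrying it over hole1.

Call:
jog_arm(rows=[0,0,1.4,0,0,0,1,0,0,1.4,0,0,0,1,0,0,1.4,0,0,0,1,0,0,1.4,0,0,0,1,0,0,1.4,0,0,0,1])

```text
clock: 9.45
eef_pos: [518.1, 175.8, 241.0]
eef_rot: [-3.141, 0.0, 1.148]
wrist_force: [0.0, -0.4, -2.3]
finger_gap: 21.9
finger_force: 30.0
```

Call:
jog_arm(rows=[0.01,-2.17,0,0,0,-0.058,1,0.01,-2.17,0,0,0,-0.058,1,0.01,-2.17,0,0,0,-0.058,1,0.01,-2.17,0,0,0,-0.058,1,0.01,-2.17,0,0,0,-0.058,1,0.01,-2.17,0,0,0,-0.058,1,0.01,-2.17,0,0,0,-0.058,1,0.01,-2.17,0,0,0,-0.058,1,0.01,-2.17,0,0,0,-0.058,1,0.01,-2.17,0,0,0,-0.058,1,0.01,-2.17,0,0,0,-0.058,1,0.01,-2.17,0,0,0,-0.058,1,0.01,-2.17,0,0,0,-0.058,1,0.01,-2.17,0,0,0,-0.058,1,0.01,-2.17,0,0,0,-0.058,1,0.01,-2.17,0,0,0,-0.058,1,0,0,0,0,0,0,1,0,0,0,0,0,0,1])

```text
clock: 10.95
eef_pos: [519.6, -171.9, 240.2]
eef_rot: [-3.141, 0.0, 0.219]
wrist_force: [-0.2, 0.8, -2.2]
finger_gap: 21.8
finger_force: 30.0
```

Run:
```python
from h import *
s=manip.read_state();print(s['eef_pos'],s['eef_rot'],s['wrist_force'],s['moment'],s['finger_gap'])
g,_=snap('scene')
cv2.imwrite('pics/crop_d.png',cv2.resize(g[170:380,150:430],(800,600),interpolation=cv2.INTER_CUBIC))
```

```text
[ 519.56658697 -171.91532716  240.15685317] [-3.14120759e+00  3.89166523e-04  2.18832315e-01] [-0.17952823  0.8499959  -2.24141115] [0.03236951 0.01280997 0.02942492] 21.79437380799421
```

View pics/crop_d.png

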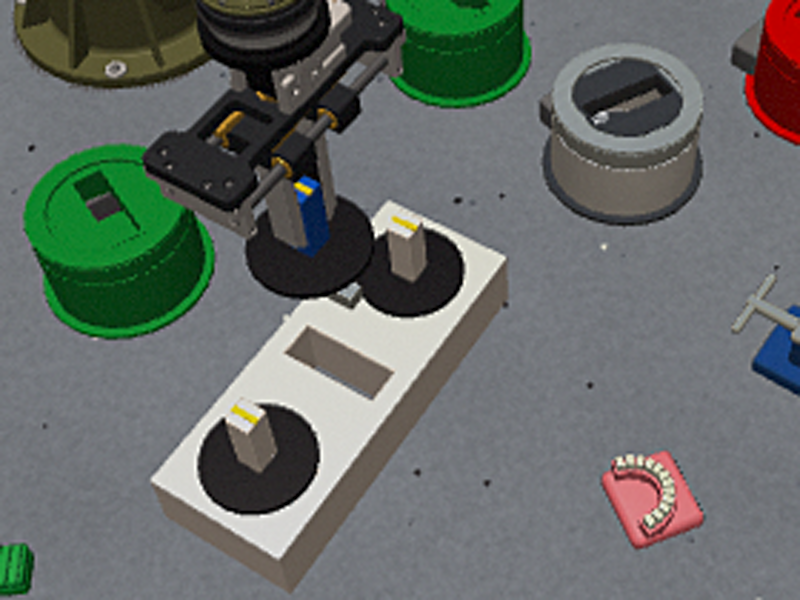

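The carrier is held upright over the empty pocket (crop ~(340,360)), with its foot parallel to the pocket. The pot's slot is now visible empty. Descending.

Call:
jog_arm(rows=[0.07,0.05,-1,0,0,0,1,0,0,-1,0,0,0,1,0,0,-1,0,0,0,1,0,0,-1,0,0,0,1,0,0,-1,0,0,0,1,0,0,-1,0,0,0,1,0,0,-1,0,0,0,1,0,0,-1,0,0,0,1,0,0,-1,0,0,0,1,0,0,-1,0,0,0,1,0,0,0,0,0,0,1])

```text
clock: 11.92
eef_pos: [519.7, -170.6, 138.1]
eef_rot: [-3.14, 0.002, 0.22]
wrist_force: [-1.6, 0.1, -3.0]
finger_gap: 22.1
finger_force: 30.0
```

Call:
jog_arm(rows=[0,0,-0.3,0,0,0,1,0,0,-0.3,0,0,0,1,0,0,-0.3,0,0,0,1,0,0,-0.3,0,0,0,1,0,0,0,0,0,0,1])

```text
clock: 12.33
eef_pos: [520.3, -170.8, 128.0]
eef_rot: [-3.141, 0.0, 0.22]
wrist_force: [-0.1, 0.5, -2.8]
finger_gap: 21.9
finger_force: 30.0
```

In the mouth with no contact. Continuing down to just above the seat.

Call:
jog_arm(rows=[0,0,-0.5,0,0,0,1,0,0,-0.5,0,0,0,1,0,0,-0.5,0,0,0,1,0,0,-0.5,0,0,0,1,0,0,-0.5,0,0,0,1,0,0,-0.5,0,0,0,1,0,0,-0.4,0,0,0,1,0,0,0,0,0,0,1])

```text
clock: 13.0
eef_pos: [520.1, -170.7, 93.4]
eef_rot: [-3.141, 0.001, 0.22]
wrist_force: [0.4, -0.2, -2.0]
finger_gap: 21.7
finger_force: 30.0
```

Call:
jog_arm(rows=[0,0,-0.1,0,0,0,1,0,0,-0.1,0,0,0,1,0,0,-0.05,0,0,0,1,0,0,0,0,0,0,1])

```text
clock: 13.33
eef_pos: [520.5, -170.8, 92.0]
eef_rot: [3.142, -0.0, 0.22]
wrist_force: [-0.1, 0.5, -2.3]
finger_gap: 22.0
finger_force: 30.0
```

Call:
jog_arm(rows=[0,0,-0.05,0,0,0,1,0,0,-0.05,0,0,0,1,0,0,0,0,0,0,1])

```text
clock: 13.58
eef_pos: [520.4, -170.8, 90.9]
eef_rot: [-3.142, -0.0, 0.22]
wrist_force: [-0.4, 0.6, -3.0]
finger_gap: 22.0
finger_force: 30.0
```

Call:
jog_arm(rows=[0,0,-0.05,0,0,0,1,0,0,-0.05,0,0,0,1,0,0,0,0,0,0,1])

```text
clock: 13.83
eef_pos: [520.5, -170.8, 90.7]
eef_rot: [3.141, -0.0, 0.22]
wrist_force: [-4.5, 2.4, 6.3]
finger_gap: 22.0
finger_force: 30.0
```

Cap seated at the expected height. Releasing and withdrawing upwards.

Call:
jog_arm(rows=[0,0,0,0,0,0,0.8,0,0,0,0,0,0,0.6,0,0,0,0,0,0,0.4,0,0,0,0,0,0,0.4,0,0,0,0,0,0,0.4,0,0,0,0,0,0,0.4])

```text
clock: 14.33
eef_pos: [520.5, -170.8, 89.9]
eef_rot: [-3.142, -0.0, 0.22]
wrist_force: [-0.9, -0.0, -0.1]
finger_gap: 51.9
finger_force: 0.0
```

Call:
jog_arm(rows=[0,0,0.5,0,0,0,0.4,0,0,1,0,0,0,0.4,0,0,2,0,0,0,0.4,0,0,2,0,0,0,0.4,0,0,2,0,0,0,0.4,0,0,2,0,0,0,0.4,0,0,2,0,0,0,0.4,0,0,2,0,0,0,0.4,-2,0,0,0,0,0,0.4,-2,0,0,0,0,0,0.4,-2,0,0,0,0,0,0.4,-2,0,0,0,0,0,0.4,-2,0,0,0,0,0,0.4,0,0,0,0,0,0,0.4])

```text
clock: 15.5
eef_pos: [418.4, -170.8, 226.1]
eef_rot: [3.141, -0.001, 0.219]
wrist_force: [0.1, 0.9, 0.6]
finger_gap: 56.5
finger_force: 0.0
```

Run:
```python
from h import *
g,_=snap('scene')
cv2.imwrite('pics/crop_e.png',cv2.resize(g[170:380,150:430],(800,600),interpolation=cv2.INTER_CUBIC))
p,d,X=cloud('scene');h=cv2.cvtColor(p,cv2.COLOR_BGR2HSV)
near=np.hypot(X[...,0]-520,X[...,1]+171)<44
q=X[near&(abs(X[...,2]-66)<6)&(h[...,2]<80)];A=np.c_[q[:,:2]-[520,-171],np.ones(len(q))]
print('cap plane',np.linalg.lstsq(A,q[:,2],rcond=None)[0].round(3),len(q))
print('top',np.median(X[near&(X[...,2]>121)&(X[...,2]<131)],0))
```

```text
cap plane [ 1.0000e-03 -2.0000e-03  6.5685e+01] 780
top [ 521.73325099 -174.06863088  125.11338337]
```

View pics/crop_e.png

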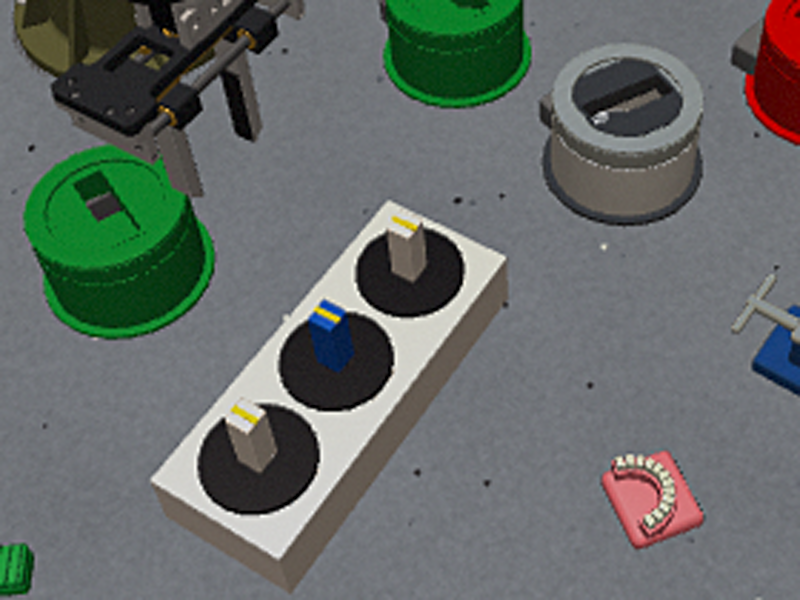

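The blue carrier hangs upright in the middle pocket (crop ~(335,355)), cap flat at z ≈ 65.7 mm with no tilt. The spares haven't moved and the gripper is clear.

```bash
python3 -c "
from cell import manip
print(manip.sign_off())"
```

```text
the job is handed in; nothing more can be done
None
```

The blue-handled carrier came free at about 1.1 rad without forcing and now hangs upright in the rack's middle pocket (hole1), cap flat and released; nothing else was touched, and the job was handed in at about 15.6 s.

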